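# Step the cleaning-round counter to five

## Robot

A 6-joint arm with a two-finger parallel gripper is mounted at the origin on the work surface. World frame = base frame: x ahead of the robot, y to its left, z up, the work surface at z = 0. Lengths are in mm, angles in rad, forces in N, time in s.
With the tool pointing down it reaches from about 275 to 1000 mm from the base axis. Payload 8.4 kg.
Tool frame: the origin (TCP) lies at the very end of the fingers, on their centre line; the grasp point (between the pads) lies 19 mm behind it; z points along the fingers, y is the direction in which the jaws open and shut (so a half turn about z gives the same grasp; the last joint's range is limited). The gripper opens to 85 mm and grips with 20 to 120 N. Pads are 22 mm wide; open, the fingers measure 114 mm over their backs; the gripper's body (76 mm by 85 mm) begins 54 mm behind the grasp point. The pads swing forward as they close: fully open they stand 13 mm farther back than shut.
Start: joints at [-1.22, 0.353, 1.633, -0, 1.155, -0.002], TCP at [215.953, -586.509, 231.281] pointing down, gripper open.
Joint ranges: [-2.63, 2.63], [-0.92, 2.1], [0.06, 2.66], [-1.3, 4.44], [0, 2.69], [-3.02, 3.02]. Speed limits (rad/s): [2.22, 2.22, 2.79, 3.14, 3.14, 3.14].

## Interface

Orientations are given as [roll, pitch, yaw] about the fixed x, y, z axes, in that order (R = Rz(yaw) Ry(pitch) Rx(roll)).
In Python, from rig import r gives the robot as it stands.
- The arm moves only by the tool jog_arm, never from a script. Its argument "moves" is a list of rows, each an object with "grip": the gripper command: -1 is fully open, 1 is shut, values between are in proportion; "translation": the shift along the tool's x, y, z in m, a list of three; "twist": the turn, a rotation vector about the tool's x, y, z in rad, a list of three. In form: [{"grip": grip, "translation": [dx, dy, dz], "twist": [ax, ay, az]}, ...]. A call has 1 to 10 rows; each row shifts and turns the commanded pose from where the row before left it, along the tool's axes as they then stand; what a row does not reach is not made up. A row lasts 1/12 s, in which the tool goes at most 41.7 mm and 7.16 degrees, less where a joint would pass 70% of its speed; a pose out of reach is approached as far as the arm can. A call with a gripper value outside its range is refused whole. The fingers move at their own pace and stop on an object; "squeeze" is the grip in N (left out, the last holds). Time passes only in rows, so rows that do not move let the fingers close. It gives the time, the measured TCP pose, the force and the opening at its end, in the units of the state.
- r.sense(): the state, without advancing time (a new reading comes with each control period).
- r.grab_frame(name): name is "scene" or "top" or "wrist"; returns (picture, depth): 400x640x3 uint8, red, green, blue; 400x640 float32, mm along the optical axis (not along the pixel's ray), 0 where there is no reading.
- r.calibration(name): a dict with "fx", "fy", "cx", "cy" (pixels), "k1" (the pictures are not rectified: a ray, as slopes to the right and down, at radius r is drawn at 1 + k1 r^2 times it, then the intrinsics apply), "R" (3x3) and "t" (3): a world point X has camera coordinates R X + t. Camera axes: x right, y down, z forward; pixel columns grow to the right and rows downward; lengths in mm; the calibration is good to about 2 mm. A picture is of the moment at which its call begins: read the wrist's pose just before it. calibration takes no time and is no camera call; for the wrist camera it gives the pose at the moment of the call.
- r.sign_off(): hands the job in, once; it reports no verdict.
The state is a dict: "clock": time; "qpos": joint angles; "qvel": joint speeds; "joint_efforts": joint torques, N m; "eef_pos": TCP position; "tcp_rot": TCP orientation; "contact_force": force on the tool from outside, world axes, zero at the start; "wrist_torque": the same for the moment, N m; "opening": opening from 0.0 (shut) to 1.0 (fully open).
Only numpy, scipy, OpenCV 4.12 (cv2) and the standard library are available. Lean on these libraries where they do the work, as an engineer would, in place of code of your own. Each camera call takes 0.05 s, during which the arm holds its last target.

## Task

The coffee counter has just had its fifth wipe-down of the shift. Press the square step key of the cleaning-round counter as often as it takes until the face with five pips lies on top of the drum. Do not press the service bell or the sweetener dispenser.

Things in the scene. Friction and masses are not known exactly. Their poses are not given: they have to be found in the camera images.
- drum (a joint): Five-sided white drum of the counter, under a flat clear cover; faces 44 x 48 mm with 1 to 5 black pips (11 mm). The face level on top counts: 0 rad = 1 pip, 1.257 = 2, 2.513 = 3, 3.770 = 4, 5.027 = 5, 6.283 = 1 again. Starts at 1, 2 or 3. A full press and release adds 1.257: most of it while the key goes down, the rest as it comes right up; read it with the key up. It cannot step back.
- key_top (a point): Centre of the top of the black square step key, 36 x 36 mm, 107 mm high, on the counter: fixed grey box, 96 (key's x) x 150 (key's y) x 89 mm high, key at one end, drum at the other (key's -y, 76 mm off). Sprung: 15 mm straight down to a hard stop, 1.6 N at the top, 3 N at the bottom, about 5 N as it turns the drum, more if fast; press 14 mm or more, then let it right up. The point moves with it.
- bell_top (a point): Top of the small steel plunger (16 mm across, sprung, 8 mm travel) of the round domed service bell, 84 mm across, 61 mm high. A bystander, not to be pressed.
- sweetener_top (a point): Top of the round white push button (30 mm across, sprung, 10 mm travel) of the round white sweetener tablet dispenser, 68 mm across, 104 mm high. A bystander, not to be pressed.
Mind the look-alikes: they are no part of the job. Leave any orange look-alike of the part that bears drum alone.

How it is judged:
By the outcome, as a careful person would: the job done as asked, in the order asked, and still so for the second after the job is handed in, with the robot touching nothing.
It also fails if it takes over 42 s, if anything falls off the work surface, if the arm or the gripper's body presses on something with over 40 N, if the wrist force passes 120 N, or if a joint passes its speed limit or range.

## Working session

There is one attempt and no reset: what is moved stays moved. The work goes in short steps, Python scripts to look and compute and a tool call to move; the robot and the scene stay as the last step left them, time stands still between calls to the robot, and variables do not carry over. Pictures are saved under pics/ and viewed, and the job is handed in when it is done.

Besides the shell and the picture viewer there is one more tool, called after "Call:" in YAML: its name, and indented under it one key for each argument. jog_arm: Moves the arm, as the interface text tells. Its arguments: {"type":"object","properties":{"moves":{"type":"array"},"squeeze":{"type":"number"}},"required":["moves"]}

```bash
mkdir -p pics
python3 - <<'E'
from rig import r
import cv2,numpy as np
s=r.sense();print(s['clock'],s['eef_pos'],s['tcp_rot'],s['opening'])
for n in("scene","top"):
    p,d=r.grab_frame(n);cv2.imwrite(f'pics/{n}0.png',p[:,:,::-1]);np.save(f'pics/{n}0.npy',d);c=r.calibration(n);print(n,c)
E
```

```text
0.0 [ 215.80163455 -586.07144738  230.5523572 ] [-3.14020246e+00 -1.64513837e-05  3.52794672e-01] 1.0057536155175897
scene {'fx': 385.0029381243696, 'fy': 385.0029381243696, 'cx': 316.7406914851113, 'cy': 198.34039538011723, 'k1': 0.017565324283623035, 'R': array([[ 0.50749055,  0.86149619,  0.01666342],
       [ 0.47750627, -0.26508673, -0.83768538],
       [-0.7172455 ,  0.4330743 , -0.54589884]]), 't': array([-389.01895062,  -97.79270859, 1282.48133142])}
top {'fx': 429.707601426864, 'fy': 429.707601426864, 'cx': 317.39732624906765, 'cy': 202.6218217315173, 'k1': -0.0447611826281289, 'R': array([[-0.08186327, -0.99663892,  0.00304479],
       [-0.97422832,  0.07937745, -0.211136  ],
       [ 0.21018466, -0.0202506 , -0.97745195]]), 't': array([ 206.6129186,  450.8817505, 1275.5217465])}
```

View pics/scene0.png

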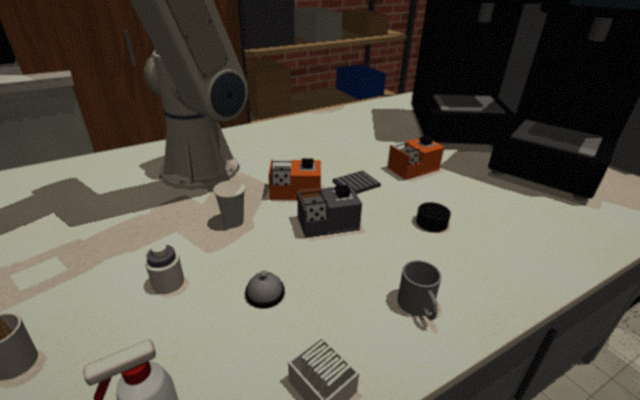

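View pics/top0.png

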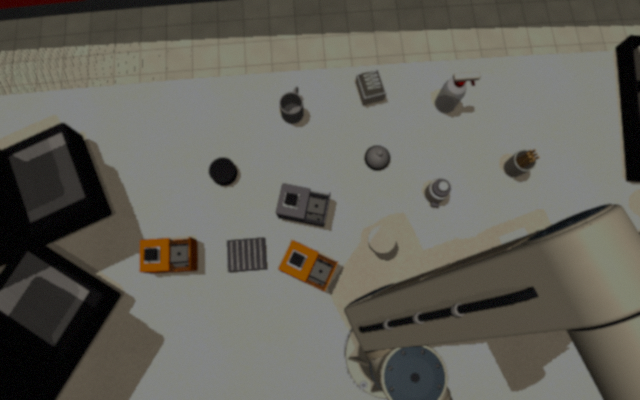

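The top view shows three counters: grey at about (303,204), with its key at (291,199) and drum at (318,208), and two orange ones at (168,255) and (308,265). The grey box fits the text and the orange ones are the look-alikes. The bell is at (377,157) and the sweetener at (438,190). I'll confirm with an enlarged crop and measure.

```bash
cat > h.py <<'E'
import numpy as np,cv2
def ray(c,u,v):
    x,y=(u-c['cx'])/c['fx'],(v-c['cy'])/c['fy']
    p=np.array([x,y]);q=p.copy()
    for _ in range(20): q=p/(1+c['k1']*(q@q))
    return np.array([q[0],q[1],1])
def at_depth(c,u,v,d): return c['R'].T@(ray(c,u,v)*d-c['t'])
def at_z(c,u,v,z):
    o=-c['R'].T@c['t'];w=c['R'].T@ray(c,u,v);return o+w*(z-o[2])/w[2]
E
python3 - <<'E'
from rig import r
from h import *
t=cv2.imread('pics/top0.png');s=cv2.imread('pics/scene0.png')
a=cv2.resize(t[175:235,265:345],None,fx=7,fy=7,interpolation=cv2.INTER_CUBIC)[:420]
b=cv2.resize(s[170:240,290:370],None,fx=6,fy=6,interpolation=cv2.INTER_CUBIC)
cv2.imwrite('pics/cropT.png',a);cv2.imwrite('pics/cropS.png',b)
c=r.calibration('top');d=np.load('pics/top0.npy')
for u,v in[(291,199),(318,208),(303,220),(303,188),(377,157),(438,190)]:print(u,v,d[v,u],at_depth(c,u,v,d[v,u]).round(1))
c=r.calibration('scene');d=np.load('pics/scene0.npy')
for u,v in[(343,188),(342,187),(316,208)]:print(u,v,d[v,u],at_depth(c,u,v,d[v,u]).round(1))
E
```

```text
291 199 1269.5128 [471.7 247.1 102.5]
318 208 1276.4459 [440.7 169.6  90.3]
303 220 1302.8097 [414.1 217.3  56.6]
303 188 1294.1763 [506.6 209.5  85.5]
377 157 1351.69 [596.8 -29.9  51. ]
438 190 1289.3153 [ 466.4 -195.1   90.2]
343 188 989.74115 [475.6 247.6 107.8]
342 187 993.60974 [470.4 248.  107.9]
316 208 947.47266 [494.8 156.3  87.5]
```

View pics/cropT.png

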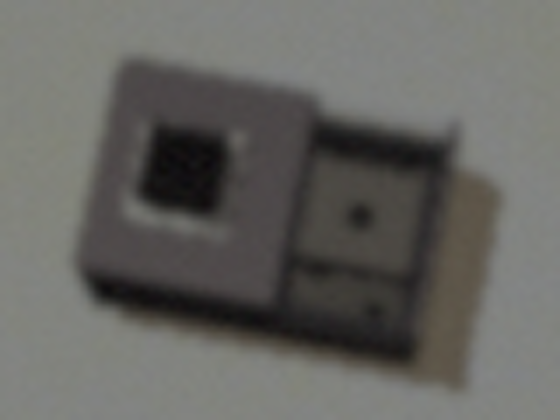

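View pics/cropS.png

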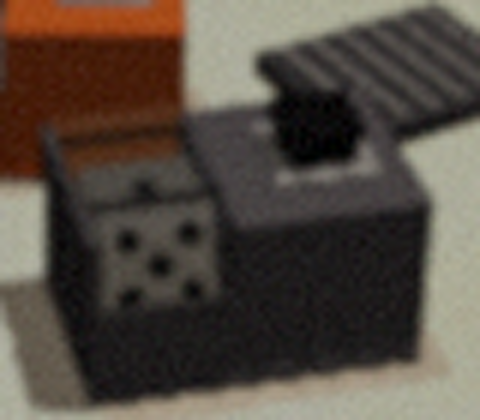

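The grey one is confirmed: top face shows 1 pip, with 5 on the +x side. Both views agree on the key. Next I'll refine the key centre.

Run:
```python
from rig import r
from h import *
def blob(n,x0,x1,y0,y1,z):
    g=cv2.imread(f'pics/{n}0.png').max(2)[y0:y1,x0:x1];c=r.calibration(n)
    d=np.load(f'pics/{n}0.npy')
    P=[]
    for v in range(y0,y1):
        for u in range(x0,x1):
            if g[v-y0,u-x0]<32:
                p=at_depth(c,u,v,d[v,u])
                P.append((u,v,*p))
    P=np.array(P);print(n,len(P),P.mean(0).round(1),np.median(P,0).round(1),P.min(0).round(0),P.max(0).round(0))
    m=P[:,4]>100;Q=P[m];print('hi',m.sum(),Q.mean(0).round(1),'at z107',at_z(c,*Q[:,:2].mean(0),107).round(1))
blob('top',283,300,191,208,107)
blob('scene',334,352,182,198,107)
s=r.sense();print(s['eef_pos'])
y=s['tcp_rot'][2];d=np.array([473,247])-s['eef_pos'][:2]
print(d@[np.cos(y),np.sin(y)],d@[np.sin(y),-np.cos(y)])
```

```text
top 97 [291.  198.9 470.9 246.9 107.5] [291.  199.  471.  246.8 108. ] [286. 194. 455. 232. 102.] [296. 204. 487. 262. 113.]
hi 97 [291.  198.9 470.9 246.9 107.5] at z107 [471.  246.9 107. ]
scene 152 [341.9 190.5 470.4 248.3  97.5] [342.  191.  482.  243.2 105.3] [335. 182. 301. 224.   5.] [350. 197. 494. 342. 109.]
hi 112 [342.1 189.7 478.6 243.1 105.6] at z107 [480.5 241.7 107. ]
[ 215.81727925 -586.108812    230.63138176]
529.1830663783784 -692.9491516278073
```

Call:
jog_arm:
  moves:
    - {"grip": 1, "translation": [0.0176, -0.0231, 0], "twist": [0, 0, 0]}
    - {"grip": 1, "translation": [0.0176, -0.0231, 0], "twist": [0, 0, 0]}
    - {"grip": 1, "translation": [0.0176, -0.0231, 0], "twist": [0, 0, 0]}
    - {"grip": 1, "translation": [0.0176, -0.0231, 0], "twist": [0, 0, 0]}
    - {"grip": 1, "translation": [0.0176, -0.0231, 0], "twist": [0, 0, 0]}
    - {"grip": 1, "translation": [0.0176, -0.0231, 0], "twist": [0, 0, 0]}
    - {"grip": 1, "translation": [0.0176, -0.0231, 0], "twist": [0, 0, 0]}
    - {"grip": 1, "translation": [0.0176, -0.0231, 0], "twist": [0, 0, 0]}
    - {"grip": 1, "translation": [0.0176, -0.0231, 0], "twist": [0, 0, 0]}
    - {"grip": 1, "translation": [0.0176, -0.0231, 0], "twist": [0, 0, 0]}

```text
clock: 0.93
eef_pos: [301.3, -307.4, 231.1]
tcp_rot: [-3.141, 0.0, 0.353]
contact_force: [-0.0, 0.5, 0.6]
opening: -0.0
```

Call:
jog_arm:
  moves:
    - {"grip": 1, "translation": [0.0176, -0.0231, 0], "twist": [0, 0, 0]}
    - {"grip": 1, "translation": [0.0176, -0.0231, 0], "twist": [0, 0, 0]}
    - {"grip": 1, "translation": [0.0176, -0.0231, 0], "twist": [0, 0, 0]}
    - {"grip": 1, "translation": [0.0176, -0.0231, 0], "twist": [0, 0, 0]}
    - {"grip": 1, "translation": [0.0176, -0.0231, 0], "twist": [0, 0, 0]}
    - {"grip": 1, "translation": [0.0176, -0.0231, 0], "twist": [0, 0, 0]}
    - {"grip": 1, "translation": [0.0176, -0.0231, 0], "twist": [0, 0, 0]}
    - {"grip": 1, "translation": [0.0176, -0.0231, 0], "twist": [0, 0, 0]}
    - {"grip": 1, "translation": [0.0176, -0.0231, 0], "twist": [0, 0, 0]}
    - {"grip": 1, "translation": [0.0176, -0.0231, 0], "twist": [0, 0, 0]}

```text
clock: 1.77
eef_pos: [386.6, -29.9, 231.2]
tcp_rot: [-3.142, 0.0, 0.353]
contact_force: [0.5, -0.2, 0.3]
opening: -0.001
```

Call:
jog_arm:
  moves:
    - {"grip": 1, "translation": [0.0176, -0.0231, 0], "twist": [0, 0, 0]}
    - {"grip": 1, "translation": [0.0176, -0.0231, 0], "twist": [0, 0, 0]}
    - {"grip": 1, "translation": [0.0176, -0.0231, 0], "twist": [0, 0, 0]}
    - {"grip": 1, "translation": [0.0176, -0.0231, 0], "twist": [0, 0, 0]}
    - {"grip": 1, "translation": [0.0176, -0.0231, 0], "twist": [0, 0, 0]}
    - {"grip": 1, "translation": [0.0176, -0.0231, 0], "twist": [0, 0, 0]}
    - {"grip": 1, "translation": [0.0176, -0.0231, 0], "twist": [0, 0, 0]}
    - {"grip": 1, "translation": [0.0176, -0.0231, 0], "twist": [0, 0, 0]}
    - {"grip": 1, "translation": [0.0176, -0.0231, 0], "twist": [0, 0, 0]}
    - {"grip": 1, "translation": [0, 0, 0], "twist": [0, 0, 0]}

```text
clock: 2.6
eef_pos: [464.8, 222.5, 231.2]
tcp_rot: [-3.14, -0.002, 0.355]
contact_force: [-0.2, 0.2, 1.1]
opening: 0.001
```

The last step remains. I'll check with the wrist camera here for a second view of the key.

Run:
```python
from rig import r
from h import *
s=r.sense();c=r.calibration('wrist')
p,d=r.grab_frame('wrist');cv2.imwrite('pics/w1.png',p[:,:,::-1]);np.save('pics/w1.npy',d)
print(s['eef_pos'],s['tcp_rot'])
import pickle;pickle.dump(c,open('pics/w1.pkl','wb'))
u=c['R']@np.array([471,247,107])+c['t'];print(u, c['cx']+c['fx']*u[0]/u[2],c['cy']+c['fy']*u[1]/u[2])
```

```text
[464.84732993 222.52557816 231.21564007] [-3.14024271e+00 -1.81868209e-03  3.54804936e-01]
[-19.94652643 -20.48183796 270.41309435] 296.21120394204615 177.6654203073124
```

View pics/w1.png

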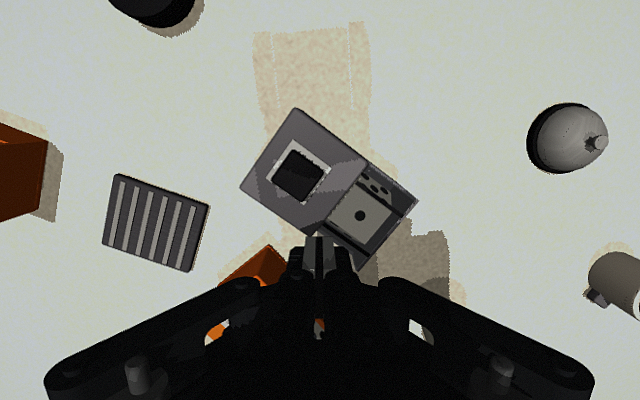

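The wrist view shows the key at (297,176), where I predicted (296,178), and the drum with one pip on top at (360,216). Now moving over the key and down.

Call:
jog_arm:
  moves:
    - {"grip": 1, "translation": [0.0143, -0.0208, 0], "twist": [0, 0, 0]}
    - {"grip": 1, "translation": [0, 0, 0.018], "twist": [0, 0, 0]}
    - {"grip": 1, "translation": [0, 0, 0.018], "twist": [0, 0, 0]}
    - {"grip": 1, "translation": [0, 0, 0.018], "twist": [0, 0, 0]}
    - {"grip": 1, "translation": [0, 0, 0.018], "twist": [0, 0, 0]}
    - {"grip": 1, "translation": [0, 0, 0.018], "twist": [0, 0, 0]}
    - {"grip": 1, "translation": [0, 0, 0.016], "twist": [0, 0, 0]}
    - {"grip": 1, "translation": [0, 0, 0], "twist": [0, 0, 0]}

```text
clock: 3.32
eef_pos: [467.4, 240.9, 122.4]
tcp_rot: [3.141, 0.006, 0.352]
contact_force: [-1.6, 0.2, 0.2]
opening: 0.003
```

Run:
```python
from rig import r
from h import *
import pickle
c=pickle.load(open('pics/w1.pkl','rb'));d=np.load('pics/w1.npy')
print(at_depth(c,297,176,d[176,297]), at_depth(c,360,216,d[216,360]))
p,d=r.grab_frame('wrist');cv2.imwrite('pics/w2.png',p[:,:,::-1])
```

```text
[472.56480678 246.85213142 106.52283205] [452.93529858 175.95851958  88.48371511]
```

View pics/w2.png

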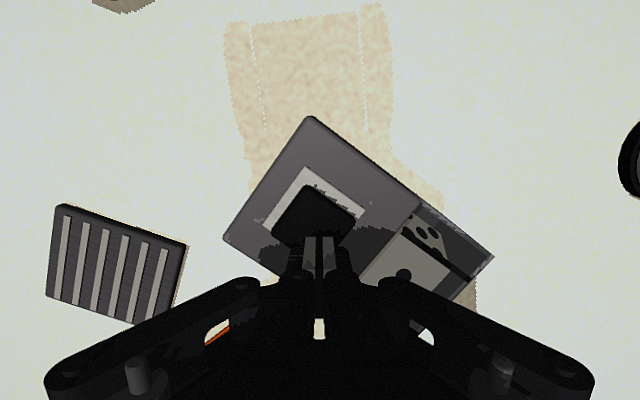

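Short by about 7 mm in xy, so I'll correct that before pressing.

Call:
jog_arm:
  moves:
    - {"grip": 1, "translation": [0.0064, -0.0041, 0], "twist": [0, 0, 0]}
    - {"grip": 1, "translation": [0, 0, 0.008], "twist": [0, 0, 0]}
    - {"grip": 1, "translation": [0, 0, 0], "twist": [0, 0, 0]}

```text
clock: 3.62
eef_pos: [474.8, 249.3, 117.3]
tcp_rot: [-3.141, -0.001, 0.353]
contact_force: [-0.4, -0.2, -0.2]
opening: 0.002
```

Call:
jog_arm:
  moves:
    - {"grip": 1, "translation": [-0.003, 0.001, 0.002], "twist": [0, 0, 0]}
    - {"grip": 1, "translation": [0, 0, 0.004], "twist": [0, 0, 0]}
    - {"grip": 1, "translation": [0, 0, 0.004], "twist": [0, 0, 0]}
    - {"grip": 1, "translation": [0, 0, 0.004], "twist": [0, 0, 0]}
    - {"grip": 1, "translation": [0, 0, 0.004], "twist": [0, 0, 0]}
    - {"grip": 1, "translation": [0, 0, 0], "twist": [0, 0, 0]}
    - {"grip": 1, "translation": [0, 0, 0], "twist": [0, 0, 0]}

```text
clock: 4.2
eef_pos: [471.7, 246.9, 99.1]
tcp_rot: [3.141, 0.0, 0.353]
contact_force: [-1.5, -1.1, 3.2]
opening: -0.001
```

Call:
jog_arm:
  moves:
    - {"grip": 1, "translation": [0, 0, 0.004], "twist": [0, 0, 0]}
    - {"grip": 1, "translation": [0, 0, 0.003], "twist": [0, 0, 0]}
    - {"grip": 1, "translation": [0, 0, 0.001], "twist": [0, 0, 0]}
    - {"grip": 1, "translation": [0, 0, 0], "twist": [0, 0, 0]}
    - {"grip": 1, "translation": [0, 0, 0], "twist": [0, 0, 0]}

```text
clock: 4.62
eef_pos: [471.9, 247.1, 91.9]
tcp_rot: [-3.142, -0.0, 0.353]
contact_force: [-3.7, -2.1, 13.2]
opening: 0.002
```

The hard stop is reached: 15 mm travel, 13 N. Releasing now, then looking.

Call:
jog_arm:
  moves:
    - {"grip": 1, "translation": [0, 0, -0.006], "twist": [0, 0, 0]}
    - {"grip": 1, "translation": [0, 0, -0.006], "twist": [0, 0, 0]}
    - {"grip": 1, "translation": [0, 0, -0.006], "twist": [0, 0, 0]}
    - {"grip": 1, "translation": [0, 0, -0.004], "twist": [0, 0, 0]}
    - {"grip": 1, "translation": [0, 0, 0], "twist": [0, 0, 0]}
    - {"grip": 1, "translation": [0, 0, 0], "twist": [0, 0, 0]}

```text
clock: 5.12
eef_pos: [472.0, 247.1, 113.5]
tcp_rot: [-3.141, -0.001, 0.353]
contact_force: [-0.2, 0.4, -0.5]
opening: 0.001
```

```bash
cat > look.py <<'E'
import sys
from rig import r
from h import *
n=sys.argv[1]
p,d=r.grab_frame('wrist');w=p[:,:,::-1]
q,d2=r.grab_frame('scene');q=q[:,:,::-1]
a=cv2.resize(w[170:300,340:500],None,fx=3,fy=3,interpolation=cv2.INTER_CUBIC)
b=cv2.resize(q[180:245,290:370],(480,390),interpolation=cv2.INTER_CUBIC)
b=b[:,:310]
cv2.imwrite(f'pics/{n}.png',np.hstack([a,b]));print(r.sense()['clock'])
E
python3 look.py p1
```

```text
5.2167
```

View pics/p1.png

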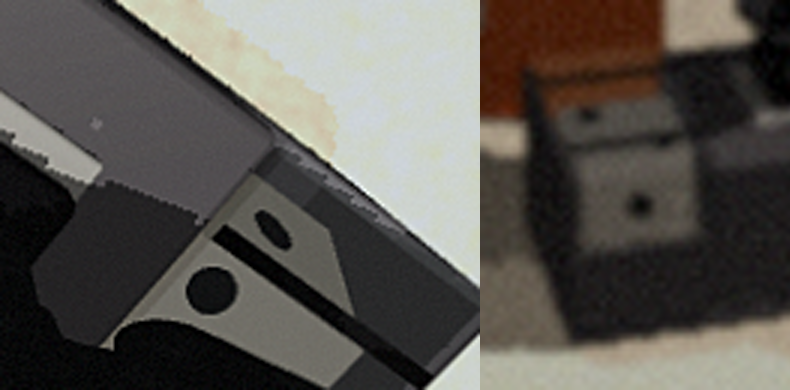

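One press worked: 1 pip is now on the front side face and 2 on top (both pips visible in each view). Three more presses to go.

Call:
jog_arm:
  moves:
    - {"grip": 1, "translation": [0, 0, 0.004], "twist": [0, 0, 0]}
    - {"grip": 1, "translation": [0, 0, 0.004], "twist": [0, 0, 0]}
    - {"grip": 1, "translation": [0, 0, 0.004], "twist": [0, 0, 0]}
    - {"grip": 1, "translation": [0, 0, 0.004], "twist": [0, 0, 0]}
    - {"grip": 1, "translation": [0, 0, 0.004], "twist": [0, 0, 0]}
    - {"grip": 1, "translation": [0, 0, 0.002], "twist": [0, 0, 0]}
    - {"grip": 1, "translation": [0, 0, 0], "twist": [0, 0, 0]}
    - {"grip": 1, "translation": [0, 0, 0], "twist": [0, 0, 0]}
    - {"grip": 1, "translation": [0, 0, 0], "twist": [0, 0, 0]}

```text
clock: 5.97
eef_pos: [472.0, 247.1, 91.9]
tcp_rot: [-3.142, -0.0, 0.353]
contact_force: [-3.4, -1.8, 14.9]
opening: 0.0
```

Call:
jog_arm:
  moves:
    - {"grip": 1, "translation": [0, 0, -0.006], "twist": [0, 0, 0]}
    - {"grip": 1, "translation": [0, 0, -0.006], "twist": [0, 0, 0]}
    - {"grip": 1, "translation": [0, 0, -0.006], "twist": [0, 0, 0]}
    - {"grip": 1, "translation": [0, 0, -0.004], "twist": [0, 0, 0]}
    - {"grip": 1, "translation": [0, 0, 0], "twist": [0, 0, 0]}
    - {"grip": 1, "translation": [0, 0, 0], "twist": [0, 0, 0]}

```text
clock: 6.47
eef_pos: [471.9, 247.1, 113.5]
tcp_rot: [-3.142, -0.001, 0.353]
contact_force: [0.6, 0.2, 0.1]
opening: 0.002
```

```bash
python3 look.py p2
```

```text
6.5667
```

View pics/p2.png

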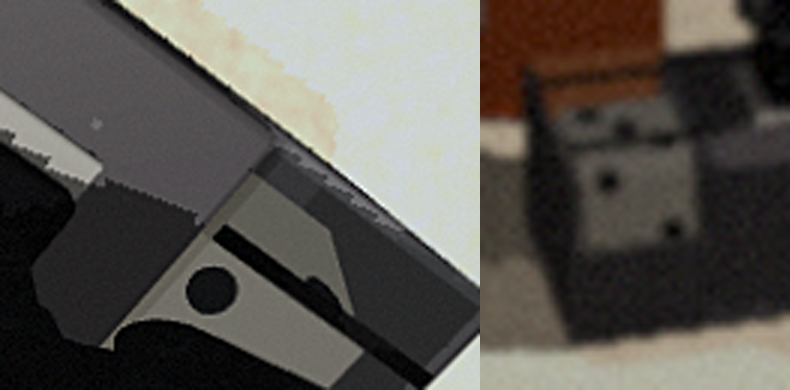

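Now the front face shows 2 and the top shows 3. Third press.

Call:
jog_arm:
  moves:
    - {"grip": 1, "translation": [0, 0, 0.004], "twist": [0, 0, 0]}
    - {"grip": 1, "translation": [0, 0, 0.004], "twist": [0, 0, 0]}
    - {"grip": 1, "translation": [0, 0, 0.004], "twist": [0, 0, 0]}
    - {"grip": 1, "translation": [0, 0, 0.004], "twist": [0, 0, 0]}
    - {"grip": 1, "translation": [0, 0, 0.004], "twist": [0, 0, 0]}
    - {"grip": 1, "translation": [0, 0, 0.002], "twist": [0, 0, 0]}
    - {"grip": 1, "translation": [0, 0, 0], "twist": [0, 0, 0]}
    - {"grip": 1, "translation": [0, 0, 0], "twist": [0, 0, 0]}
    - {"grip": 1, "translation": [0, 0, 0], "twist": [0, 0, 0]}

```text
clock: 7.32
eef_pos: [472.0, 247.2, 92.0]
tcp_rot: [-3.142, -0.0, 0.353]
contact_force: [-3.2, -0.7, 14.3]
opening: 0.001
```

Call:
jog_arm:
  moves:
    - {"grip": 1, "translation": [0, 0, -0.006], "twist": [0, 0, 0]}
    - {"grip": 1, "translation": [0, 0, -0.006], "twist": [0, 0, 0]}
    - {"grip": 1, "translation": [0, 0, -0.006], "twist": [0, 0, 0]}
    - {"grip": 1, "translation": [0, 0, -0.004], "twist": [0, 0, 0]}
    - {"grip": 1, "translation": [0, 0, 0], "twist": [0, 0, 0]}
    - {"grip": 1, "translation": [0, 0, 0], "twist": [0, 0, 0]}

```text
clock: 7.82
eef_pos: [472.0, 247.1, 113.5]
tcp_rot: [-3.142, -0.001, 0.353]
contact_force: [0.6, -0.4, 0.2]
opening: -0.003
```

```bash
python3 look.py p3
```

```text
7.9167
```

View pics/p3.png

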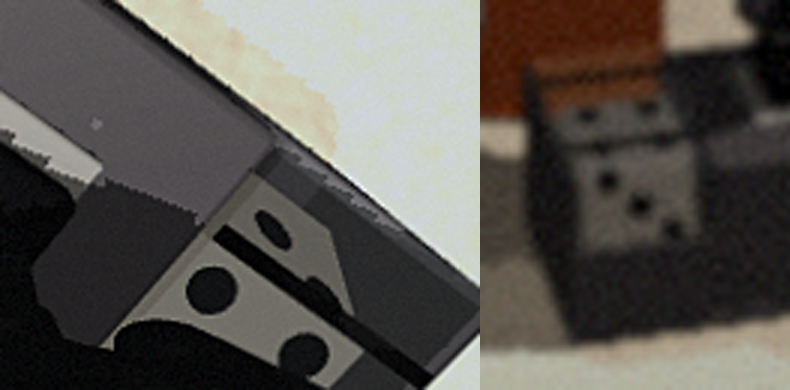

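The front face shows 3 and the top shows 4, so one more press. Then I'll retreat upward.

Call:
jog_arm:
  moves:
    - {"grip": 1, "translation": [0, 0, 0.004], "twist": [0, 0, 0]}
    - {"grip": 1, "translation": [0, 0, 0.004], "twist": [0, 0, 0]}
    - {"grip": 1, "translation": [0, 0, 0.004], "twist": [0, 0, 0]}
    - {"grip": 1, "translation": [0, 0, 0.004], "twist": [0, 0, 0]}
    - {"grip": 1, "translation": [0, 0, 0.004], "twist": [0, 0, 0]}
    - {"grip": 1, "translation": [0, 0, 0.002], "twist": [0, 0, 0]}
    - {"grip": 1, "translation": [0, 0, 0], "twist": [0, 0, 0]}
    - {"grip": 1, "translation": [0, 0, 0], "twist": [0, 0, 0]}
    - {"grip": 1, "translation": [0, 0, 0], "twist": [0, 0, 0]}

```text
clock: 8.67
eef_pos: [471.9, 247.1, 91.9]
tcp_rot: [-3.142, -0.0, 0.353]
contact_force: [-3.9, -0.4, 14.5]
opening: 0.002
```

Call:
jog_arm:
  moves:
    - {"grip": 1, "translation": [0, 0, -0.006], "twist": [0, 0, 0]}
    - {"grip": 1, "translation": [0, 0, -0.006], "twist": [0, 0, 0]}
    - {"grip": 1, "translation": [0, 0, -0.006], "twist": [0, 0, 0]}
    - {"grip": 1, "translation": [0, 0, -0.015], "twist": [0, 0, 0]}
    - {"grip": 1, "translation": [0, 0, -0.02], "twist": [0, 0, 0]}
    - {"grip": 1, "translation": [0, 0, -0.02], "twist": [0, 0, 0]}
    - {"grip": 1, "translation": [0, 0, -0.02], "twist": [0, 0, 0]}
    - {"grip": 1, "translation": [0, 0, -0.02], "twist": [0, 0, 0]}
    - {"grip": 1, "translation": [-0.02, 0, -0.02], "twist": [0, 0, 0]}
    - {"grip": 1, "translation": [0, 0, 0], "twist": [0, 0, 0]}

```text
clock: 9.5
eef_pos: [452.5, 240.1, 227.7]
tcp_rot: [-3.141, -0.003, 0.353]
contact_force: [0.3, 0.8, 0.1]
opening: -0.003
```

```bash
sed -i "s/w\[170:300,340:500\]/w[90:220,300:460]/" look.py; python3 look.py p4; python3 -c "
from rig import r;import cv2
cv2.imwrite('pics/w4.png',r.grab_frame('wrist')[0][:,:,::-1])"
```

```text
9.6
```

View pics/p4.png

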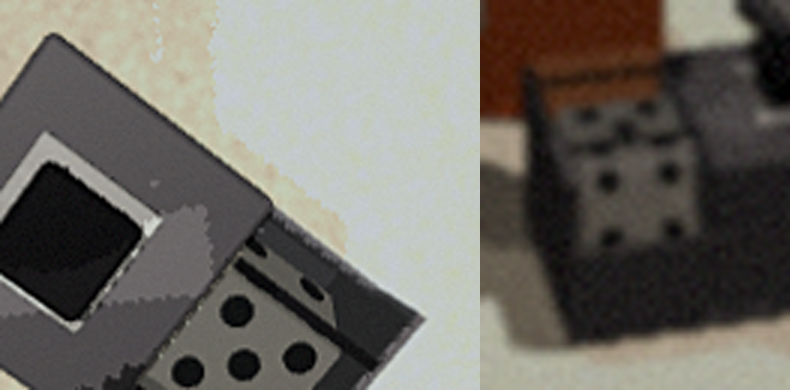

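View pics/w4.png

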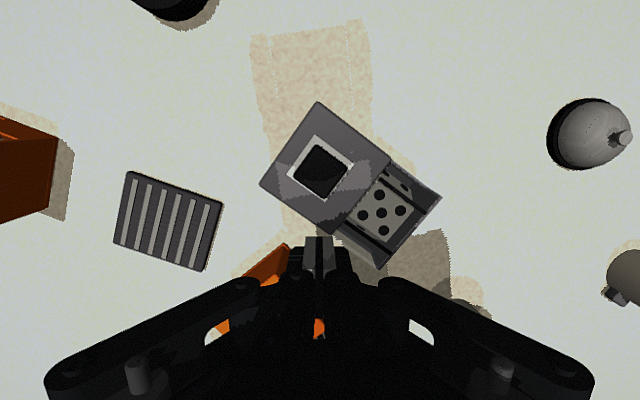

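The top face shows five pips around (382,212), the front side shows 4, the key is up and the arm is clear. Handing in.

```bash
python3 -c "
from rig import r
print(r.sign_off())"
```

```text
the job is handed in; nothing more can be done
None
```

I pressed the grey counter's square key four times, taking the drum from 1 pip to 5, and handed the job in at about 9.7 s of the 42 s allowed.

- **Presses:** Each one reached the hard stop (15 mm of travel, 13–15 N at the tool). I let the key right up each time and read the drum in the pictures before the next press.
- **Last check:** The wrist camera shows five pips on top. The scene view agrees, with 4 pips on the side face. The key is up, and the gripper is about 120 mm above it, touching nothing.
- **Bystanders:** The arm never pressed the bell, the sweetener dispenser or the orange look-alikes.
- **What disagreed:**
  - The scene camera's rough estimate of the key centre was about 10 mm off, because it caught the key's side as well. I used the top and wrist views, which agreed to within 2 mm.
  - The first approach stopped about 7 mm short in xy, and I corrected it before pressing.

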